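# Level the frame of a screen-printing press and hold it down

## Robot

A 6-joint arm with a two-finger parallel gripper is mounted at the origin on a cart in front of the work surface, level with it; the furniture and walls round the work are solid. World frame = base frame: x ahead of the robot, y to its left, z up, the work surface at z = 0. Lengths are in m, angles in degrees, forces in N, time in s.
With the tool pointing down it reaches from about 0.25 to 0.725 m from the base axis. Payload 9.7 kg.
Tool frame: the origin (TCP) lies between the finger pads; the fingertips stand 19 mm ahead of it and the grasp point (between the pads) is the TCP; z points along the fingers, y is the line along which they close (so a half turn about z gives the same grasp; the last joint's range is limited). The gripper opens to 85 mm and grips with 20 to 120 N. Pads are 22 mm wide; open, the fingers measure 114 mm over their backs; the gripper's body (76 mm by 85 mm) begins 54 mm behind the grasp point. The pads swing forward as they close: fully open they stand 13 mm farther back than shut.
Start: joints at [76.719, 4.979, 10.078, 95.1, 0, 90], TCP at [0.126, 0.535, 0.25] pointing down, gripper open.
Joint ranges: [-179.16, 179.16], [-48.56, 103.87], [-65.8, 70.77], [-126.05, 130.52], [-82.76, 87.17], [-180, 180]. Speed limits (degrees/s): [127.2, 127.2, 147.25, 180, 180, 180].

## Interface

Orientations are given as [roll, pitch, yaw] about the fixed x, y, z axes, in that order (R = Rz(yaw) Ry(pitch) Rx(roll)).
In Python, from workcell import telemetry, camera, calibration, workorder gives the robot as it stands.
- The arm moves only by the tool play_rows, never from a script. Its argument "increments" is a list of rows, each a list of 3 entries, a list of its own where there are three numbers: the shift along the tool's x, y, z in mm, then the turn, a rotation vector about the tool's x, y, z in degrees, then the closure, from 0 (fully open) to 1 (shut). In form: [[[x, y, z], [ax, ay, az], jaw], ...]. A call has 1 to 20 rows; each row is the pose to reach, as a shift and turn from the pose commanded when the call began, along the tool's axes at that moment; what a row does not reach only later rows make up. A row lasts 1/10 s, in which the tool goes at most 50 mm and 8.59 degrees, less where a joint would pass 70% of its speed; a pose out of reach is approached as far as the arm can. A call with a gripper value outside its range is refused whole. The fingers move at their own pace and stop on an object; "grip_force" is the grip in N (left out, the last holds). Time passes only in rows, so rows that repeat a pose let the fingers close. It gives the time, the measured TCP pose, the force, the opening and the grip force at its end, in the units of the state.
- telemetry.get_obs(): the state, without advancing time (a new reading comes with each control period).
- camera(name): name is "side" or "top" or "wrist"; returns (picture, depth): 384x512x3 uint8, red, green, blue; 384x512 float32, m along the optical axis (not along the pixel's ray), 0 where there is no reading.
- calibration(name): a dict with "vertical_fov" (degrees; the focal length in pixels is half the picture's height over the tangent of half this angle, whatever the lens; pixels are square), "cx", "cy" (the principal point, pixels), "rvec" (rotation vector, rad) and "tvec" (3), from world to camera coordinates, as OpenCV has them; the wrist camera has in their place "hand_eye" (4x4, takes a point from camera to tool coordinates, whose origin is the TCP and whose axes are the flange's). Camera axes: x right, y down, z forward; pixel columns grow to the right and rows downward; lengths in m; the calibration is good to about 2 mm. The wrist camera is an equidistant fisheye: a pixel r from the principal point sees the ray r / f radians off the axis. A picture is of the moment at which its call begins: read the wrist's pose just before it. calibration takes no time and is no camera call.
- workorder.job_done(): hands the job in; it is judged then, once.
The state is a dict: "time": time; "q": joint angles; "qd": joint speeds; "joint_efforts": joint torques, N m; "ee_pos": TCP position; "tcp_rot": TCP orientation; "wrist_force": force on the tool from outside, world axes, zero at the start; "torque": the same for the moment, N m; "opening": finger opening in m; "grasp_force": force on a finger pad.
Only numpy, scipy, OpenCV 4.12 (cv2) and the standard library are available. Lean on these libraries where they do the work, as an engineer would, in place of code of your own. Each camera call takes 0.05 s, during which the arm holds its last target. There are 200 camera calls.

## Task

The wooden frame of the small screen-printing press is hinged at the back, and springs hold its front a little off the base; pressed down, it still sits out of level. Lay the yellow spirit level flat and lengthwise along either side bar of the frame and let go of it; then level the frame with its levelling foot: press the front down by the black knob so that the foot stands firmly on its steel stop, and turn the knob until, with the frame so pressed, the level's bubble rests between the two black lines. Finish while still gripping the knob and pressing the frame firmly down, so that the lock nut can be tightened, and leave the other things on the table undisturbed.

Things in the scene. Friction and masses are not known exactly. Their poses are not given: they have to be found in the camera images.
- press: Fixed grey base board of the press, 400 x 340 x 18 mm. Origin at the centre of its underside; x points from its front edge (the knob's side) to the hinge at the back, z up. The frame's hinge line runs along y at x = +155, z = 51 mm. At the start the foot is 2 to 4.1 mm too far in (0.26 to 0.51 turn of the knob), so that the pressed frame sits too low in front.
- frame: Printing frame: pale wooden bars 40 mm wide, 24 mm thick, round a yellow mesh, 320 x 290 mm. Origin on the hinge line, halfway up the bars; x points to the back along the side bars, z out of their tops (at z = +12 mm). Springs hold it up by 0.045 rad (14 mm at the knob); 2 to 4 N at the knob push it down till the foot meets its stop, then it is rigid. Let go, it rises again.
- bar_left (a point): Middle of the top of the frame's left (+y) side bar, 165 mm ahead of the hinge line: the place for the middle of the level's sole, which may lie up to 75 mm along the bar from here. The side bars' centre lines are 125 mm either side of the frame's middle; each is 320 mm long.
- bar_right (a point): The same point of the right (-y) side bar, equally good for the level.
- knob_grip (a point): Middle of the black ribbed levelling knob, 23 mm above the bar's top. The knob, 41 mm across, stands 4 to 34 mm above the middle of the front bar, 305 mm ahead of the hinge line, its axis square to the frame. Clockwise from above drives the foot out (down) by 8 mm a turn, which raises the pressed frame's front. Friction 0.06 N m; it stays where it is left, also under load.
- foot: Black rubber foot, 22 mm across, on a screw under the front bar below the knob; origin at the middle of its underside. It bears on the stop when the frame is pressed down; with the frame up it hangs clear.
- stop: Steel stop disc on the base board under the foot, 32 mm across, 4 mm high, its top 22 mm above the table; origin at the centre of its underside.
- level: Loose spirit level: yellow block with black ends and a metal sole, 160 x 24 x 36 mm, 0.2 to 0.3 kg; grip it across its 24 mm. Origin at the centre of its underside, x along its length, z up. A green vial lies along x in the middle of its top, with two black lines round it 16 mm either side of the middle. It may lie either end first.
- bubble (a joint): Place of the pale bubble (24 mm long) along the level's x axis, m: 0 centred, between the lines up to +-0.004, stopped by the vial's ends at +-0.022. It runs to the higher end: 1.5 mm for each 0.001 rad of slope, settling in about 2 s. With the frame sprung up it stands at the front end. One radian of the knob shifts it 6.3 mm, clockwise to the front.
- squeegee: Bystander: wooden squeegee handle with a green blade, 58 x 200 x 28 mm, at the left. Origin at the centre of its underside.
- masking_tape: Bystander: roll of masking tape, 104 mm across, 25 mm high, at the left. Origin at the centre of its underside.
- paint_tube_a: Bystander: paint tube, 60 mm long, right of the press. Origin at the centre of its underside.
- paint_tube_b: Bystander: another paint tube, 60 mm long, right of the press. Origin at the centre of its underside.
Mind the look-alikes: they are no part of the job. There is more than one size of the level; the one meant has the size given above.

How it is judged:
By the outcome, as a careful person would: the job done as asked, in the order asked, and still so for the second after the job is handed in, while the arm keeps its last pose, push and grip.
It also fails if it takes over 61 s, if anything falls off the work surface, if the arm or the gripper's body presses on something with over 40 N, if the wrist force passes 120 N, or if a joint passes its speed limit or range.

## Working session

There is one attempt and no reset: what is moved stays moved. The work goes in short steps, Python scripts to look and compute and a tool call to move; the robot and the scene stay as the last step left them, time stands still between calls to the robot, and variables do not carry over. Pictures are saved under pics/ and viewed, at most 10 in all, crops included, and the job is handed in when it is done.

Besides the shell and the picture viewer there is one more tool, called as name([rows], argument=value, ...), one row to a line, values as JSON. play_rows: Moves the arm, as the interface text tells. Its arguments: {"type":"object","properties":{"increments":{"type":"array"},"grip_force":{"type":"number"}},"required":["increments"]}

```bash
mkdir -p pics; ls
cat > h.py <<'E'
import numpy as np, cv2
from workcell import telemetry, camera, calibration, workorder
from scipy.spatial.transform import Rotation as R
def K(c,shape=(384,512)):
    f=shape[0]/2/np.tan(np.radians(c["vertical_fov"])/2); return f,c["cx"],c["cy"]
def ray(name,u,v,obs=None):
    c=calibration(name); f,cx,cy=K(c); a=np.array([u-cx,v-cy])
    if name=="wrist":
        r=np.hypot(*a); th=r/f; d=np.array([*(a/max(r,1e-9)*np.sin(th)),np.cos(th)])
        H=np.array(c["hand_eye"]); o=obs or telemetry.get_obs()
        Rt=R.from_euler("xyz",o["tcp_rot"],degrees=True).as_matrix()
        return np.array(o["ee_pos"])+Rt@H[:3,3], Rt@H[:3,:3]@d
    Rm=cv2.Rodrigues(np.array(c["rvec"],float))[0]; t=np.array(c["tvec"],float).ravel()
    return -Rm.T@t, Rm.T@np.array([a[0]/f,a[1]/f,1])
def onz(name,u,v,z,obs=None):
    o,d=ray(name,u,v,obs); return o+d*(z-o[2])/d[2]
E
python3 - <<'E'
from h import *
o=telemetry.get_obs(); print(o)
a,da=camera("top"); b,db=camera("side")
np.savez("s0.npz",a=a,da=da,b=b,db=db)
cv2.imwrite("pics/top0.png",cv2.resize(a[...,::-1],(800,600),interpolation=cv2.INTER_CUBIC)); cv2.imwrite("pics/side0.png",b[...,::-1])
for n in("top","side","wrist"): print(calibration(n))
E
```

```text
pics
{'time': 0.0, 'q': array([ 7.67192341e+01,  5.01217444e+00,  1.00323923e+01,  9.51010575e+01,
       -1.81980435e-03,  9.00002533e+01]), 'qd': array([-0.0172969 ,  0.0699871 , -0.0158966 , -0.10673397, -0.00603715,
       -0.00861166]), 'joint_efforts': array([-2.68230266e-03, -5.20387530e+01,  4.64802432e+01,  1.61705300e-02,
       -2.88889414e-04, -1.98865598e-05]), 'ee_pos': array([0.12630419, 0.53506986, 0.2495543 ]), 'tcp_rot': array([-1.79919160e+02,  1.82015989e-03,  1.66718983e+02]), 'wrist_force': array([ 0.24919855, -0.72008144, -0.55554807]), 'torque': array([-0.03169599, -0.02134821, -0.00862197]), 'grasp_force': 0.0, 'opening': 0.08540583889762626}
{'vertical_fov': 48.263156600105674, 'cx': 257.46333283525877, 'cy': 194.98753892851, 'rvec': array([ 2.12745986, -2.18161176,  0.16108332]), 'tvec': array([0.02957989, 0.6234791 , 1.18442726])}
{'vertical_fov': 52.632980236649246, 'cx': 258.2182766889092, 'cy': 195.63523064695218, 'rvec': array([ 1.97285712, -0.04573359,  0.04707761]), 'tvec': array([-0.60830708,  0.08382899,  1.09713393])}
{'vertical_fov': 65.70646984690485, 'cx': 251.04445054509563, 'cy': 192.2640206010006, 'hand_eye': array([[ 5.01675890e-04, -9.58078866e-01, -2.86504161e-01,
         7.27544248e-02],
       [ 9.99999838e-01,  4.03102591e-04,  4.03036852e-04,
        -4.83506560e-05],
       [-2.70650520e-04, -2.86504316e-01,  9.58078913e-01,
        -1.23438160e-01],
       [ 0.00000000e+00,  0.00000000e+00,  0.00000000e+00,
         1.00000000e+00]])}
```

View pics/top0.png

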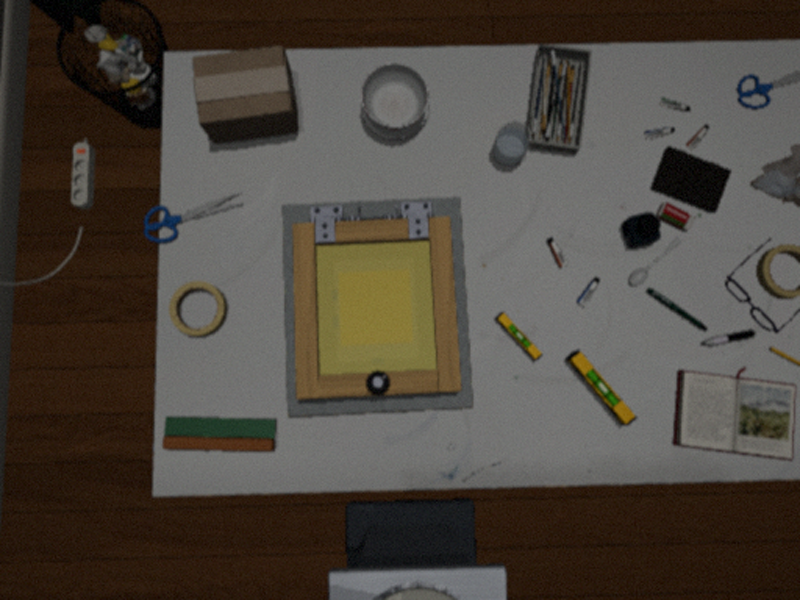

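View pics/side0.png

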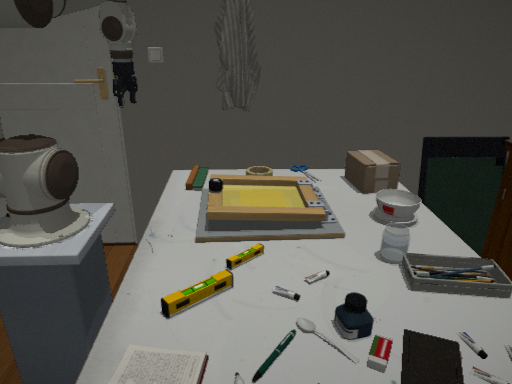

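The top view shows two yellow levels: a large one at (602,387) and a small one at (519,337) in the 800x600 picture. The knob is at (378,382), the press frame at (378,308), the squeegee at (220,434) and the tape at (198,308). The side view shows the same two levels at (198,292) and (245,256). I'll measure both and check the choice with a crop.

Run:
```python
from h import *
s=np.load("s0.npz"); a=s["a"]; hsv=cv2.cvtColor(a,cv2.COLOR_RGB2HSV)
# levels: table region right, saturated yellow/green, with dark ends via bright table threshold
for name,(x0,y0,x1,y1),h in(("big",(355,217,415,275),.036),("small",(312,195,352,235),.025)):
    m=(cv2.inRange(hsv,(15,110,40),(75,255,255)))[y0:y1,x0:x1]
    dk=(a[y0:y1,x0:x1].max(2)<70).astype(np.uint8)*255
    m=cv2.bitwise_or(m,dk); m=cv2.morphologyEx(m,cv2.MORPH_CLOSE,np.ones((3,3)))
    c=max(cv2.findContours(m,0,2)[0],key=cv2.contourArea)
    r=cv2.minAreaRect(c); p=cv2.boxPoints(r)+[x0,y0]
    w=np.array([onz("top",*q,h) for q in p]); 
    print(name,r,"centre",w.mean(0).round(4)); e=[w[1]-w[0],w[2]-w[1]]
    for k in e: print(np.linalg.norm(k).round(4),np.degrees(np.arctan2(k[1],k[0])).round(1))
# knob, dark blob
y0,x0=232,228; g=a[y0:262,x0:258].max(2); m=(g<60).astype(np.uint8); 
c=max(cv2.findContours(m,0,2)[0],key=cv2.contourArea); (u,v),r=cv2.minEnclosingCircle(c)
print("knob",u+x0,v+y0,r,onz("top",u+x0,v+y0,.11))
# wood frame
m=cv2.inRange(hsv,(8,70,60),(35,255,255)); m[:, :185]=0;m[:,298:]=0;m[:135]=0;m[260:]=0
m=cv2.morphologyEx(m,cv2.MORPH_OPEN,np.ones((3,3)))
c=max(cv2.findContours(m,0,2)[0],key=cv2.contourArea); r=cv2.minAreaRect(c); p=cv2.boxPoints(r); print("frame",r)
for q in p: print(q,onz("top",*q,.07).round(4))
# table edge/height check
print("depth top at knob", s["da"][int(v+y0)-0,int(u+x0)])
cv2.imwrite("pics/crop0.png",cv2.resize(a[190:280,310:420,::-1],(660,540),interpolation=cv2.INTER_CUBIC))
```

```text
big ((28.616422653198242, 31.53304672241211), (58.6737174987793, 12.240473747253418), 49.53777313232422) centre [ 0.4632 -0.34    0.036 ]
0.0356 -51.9
0.163 -142.2
small ((19.265907287597656, 20.19331169128418), (37.562347412109375, 7.714417934417725), 46.63658142089844) centre [ 0.5625 -0.1981  0.025 ]
0.0227 -48.4
0.1077 -138.9
knob 242.41511344909668 252.0383014678955 14.71632194519043 [0.46273176 0.05865842 0.11      ]
frame ((239.03587341308594, 196.33363342285156), (112.72901916503906, 105.67476654052734), 87.1014175415039)
[183.41583 142.71313] [0.7755 0.221  0.07  ]
[288.9554  137.36935] [ 0.7842 -0.08    0.07  ]
[294.6559  249.95413] [ 0.465  -0.0842  0.07  ]
[189.11633 255.29791] [0.4579 0.206  0.07  ]
depth top at knob 1.1759549
```

View pics/crop0.png

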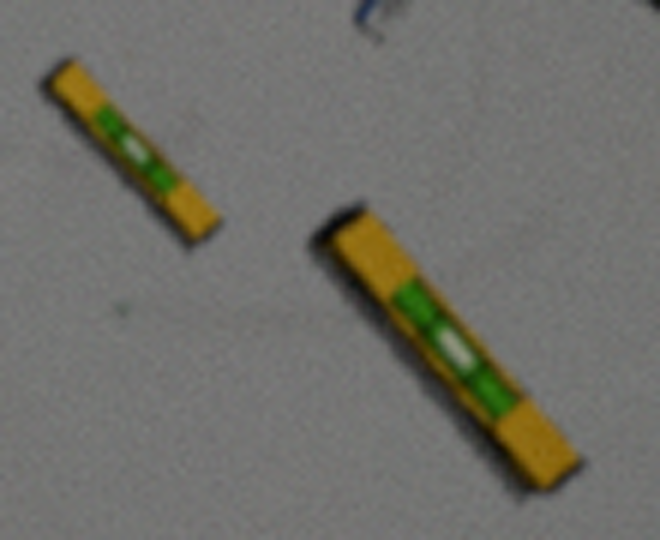

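The big level measures 163 mm against 108 mm for the other, so the target is the one at top (602,387). The crop confirms it, with the large level at crop (450,350). Next I plan the move above it.

```bash
cat >> h.py <<'E'
def plan(pos,yaw,roll=180,pitch=0):
    o=telemetry.get_obs(); R0=R.from_euler("xyz",o["tcp_rot"],degrees=True); R1=R.from_euler("xyz",[roll,pitch,yaw],degrees=True)
    print("shift mm",(R0.inv().apply(np.array(pos)-o["ee_pos"])*1000).round(1),"turn",(R0.inv()*R1).as_rotvec(degrees=True).round(2))
E
python3 - <<'E'
from h import *
plan([.463,-.34,.2],40)
for n in("top","side"): print(n,ray(n,256,192)[0].round(3))
E
```

```text
shift mm [-528.8 -774.2   50.6] turn [-4.0000e-02  8.0000e-02  1.2671e+02]
top [0.455 0.029 1.259]
side [ 0.548 -1.008  0.514]
```

play_rows([
  [[-529,-774,50],[0,0,127],0],
  [[-529,-774,50],[0,0,127],0],
  [[-529,-774,50],[0,0,127],0],
  [[-529,-774,50],[0,0,127],0],
  [[-529,-774,50],[0,0,127],0],
  [[-529,-774,50],[0,0,127],0],
  [[-529,-774,50],[0,0,127],0],
  [[-529,-774,50],[0,0,127],0],
  [[-529,-774,50],[0,0,127],0],
  [[-529,-774,50],[0,0,127],0],
  [[-529,-774,50],[0,0,127],0],
  [[-529,-774,50],[0,0,127],0],
  [[-529,-774,50],[0,0,127],0],
  [[-529,-774,50],[0,0,127],0],
  [[-529,-774,50],[0,0,127],0],
  [[-529,-774,50],[0,0,127],0],
  [[-529,-774,50],[0,0,127],0],
  [[-529,-774,50],[0,0,127],0],
  [[-529,-774,50],[0,0,127],0],
  [[-529,-774,50],[0,0,127],0],
])

```text
time: 2.1
ee_pos: [0.4638, -0.3432, 0.1971]
tcp_rot: [-179.8, 0.1, 39.5]
wrist_force: [-1.0, 0.9, -0.2]
opening: 0.0856
grasp_force: 0.0
```

play_rows([
  [[0,0,0],[0,0,0],0],
  [[0,0,0],[0,0,0],0],
  [[0,0,0],[0,0,0],0],
])

```text
time: 2.4
ee_pos: [0.4633, -0.3386, 0.201]
tcp_rot: [180.0, -0.0, 39.8]
wrist_force: [-0.2, -0.1, 0.7]
opening: 0.0856
grasp_force: 0.0
```

Run:
```python
from h import *
o=telemetry.get_obs(); w,d=camera("wrist"); print(o["time"],o["ee_pos"],o["tcp_rot"],o["q"].round(1))
cv2.imwrite("pics/w1.png",w[...,::-1]); np.save("w1.npy",w)
hsv=cv2.cvtColor(w,cv2.COLOR_RGB2HSV); m=cv2.inRange(hsv,(15,130,60),(75,255,255))
for c in cv2.findContours(m,0,2)[0]:
    if cv2.contourArea(c)>400:
        P=np.array([onz("wrist",*p[0],.036,o)[:2] for p in c],np.float32); r=cv2.minAreaRect(P); print(cv2.boundingRect(c),r)
        b=cv2.boxPoints(r)
        for i in(0,1):e=b[i+1]-b[i];print(np.linalg.norm(e),np.degrees(np.arctan2(e[1],e[0])))
```

```text
2.4 [ 0.46329415 -0.33857274  0.20099647] [ 1.79953788e+02 -1.56345915e-02  3.97795123e+01] [-36.2   7.5   7.3  89.8   0.  104.1]
(83, 334, 48, 50) ((0.07754166424274445, -0.35731157660484314), (0.17374499142169952, 0.06432134658098221), 8.523554801940918)
0.06432134 -81.47644
0.17374499 8.523549
(158, 277, 86, 59) ((0.27666720747947693, -0.3969782292842865), (0.11471574008464813, 0.07475856691598892), 89.96684265136719)
0.07475855 -0.03316488
0.11471572 89.96682
(15, 224, 122, 111) ((0.15564949810504913, -0.22492772340774536), (0.06473436951637268, 0.33925169706344604), 74.52266693115234)
0.33925167 -15.477334
0.06473437 74.52264
(245, 106, 29, 144) ((0.466169536113739, -0.3456985056400299), (0.15152865648269653, 0.023679841309785843), 37.93708038330078)
0.023679847 -52.062958
0.15152866 37.93709
(203, 0, 18, 67) ((0.5519818067550659, -0.21507352590560913), (0.06998509168624878, 0.01629812829196453), 41.19614028930664)
0.01629812 -48.80393
0.0699851 41.196133
```

View pics/w1.png

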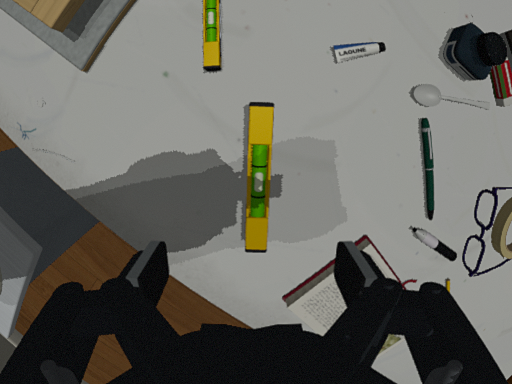

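The wrist view shows the big level centred at about (259,177), clear between the fingers; the small one is at (211,35). Now the grasp.

Run:
```python
from h import *
plan([.4665,-.3455,.026],38)
```

```text
shift mm [ -2.    7.1 175.1] turn [ 0.06 -0.02  1.78]
```

play_rows([
  [[-2,7,40],[0,0,1.8],0],
  [[-2,7,80],[0,0,1.8],0],
  [[-2,7,115],[0,0,1.8],0],
  [[-2,7,145],[0,0,1.8],0],
  [[-2,7,165],[0,0,1.8],0],
  [[-2,7,175],[0,0,1.8],0],
  [[-2,7,175],[0,0,1.8],0],
  [[-2,7,175],[0,0,1.8],1],
  [[-2,7,175],[0,0,1.8],1],
  [[-2,7,175],[0,0,1.8],1],
  [[-2,7,175],[0,0,1.8],1],
  [[-2,7,175],[0,0,1.8],1],
  [[-2,7,175],[0,0,1.8],1],
  [[-2,7,175],[0,0,1.8],1],
], grip_force=50)

```text
time: 3.85
ee_pos: [0.4666, -0.3464, 0.0261]
tcp_rot: [179.9, -0.0, 37.9]
wrist_force: [-1.3, 1.7, 5.8]
opening: 0.0236
grasp_force: 51.5
```

play_rows([
  [[0,0,-40],[0,0,0],1],
  [[0,0,-80],[0,0,0],1],
  [[0,0,-120],[0,0,0],1],
  [[0,0,-150],[0,0,0],1],
  [[0,0,-170],[0,0,0],1],
  [[0,0,-170],[0,0,0],1],
])

```text
time: 4.45
ee_pos: [0.4671, -0.3468, 0.198]
tcp_rot: [179.8, -0.1, 37.9]
wrist_force: [-0.5, -0.4, -3.0]
opening: 0.0231
grasp_force: 50.5
```

Run:
```python
from h import *
plan([.55,-.065,.2],2); o=telemetry.get_obs(); print(o["opening"],o["ee_pos"],o["wrist_force"])
```

```text
shift mm [ 238.6 -171.4   -2.4] turn [ 0.2  -0.14 35.91]
0.023125895930941408 [ 0.46711858 -0.34683566  0.19798937] [-0.47007041 -0.35230428 -3.01938846]
```

play_rows([
  [[40,-29,0],[0,0,6],1],
  [[80,-57,0],[0,0,12],1],
  [[119,-86,-1],[0,0,18],1],
  [[159,-114,-1],[0,0,24],1],
  [[199,-143,-2],[0,0,30],1],
  [[225,-162,-2],[0,0,34],1],
  [[239,-171,-2],[0,0,36],1],
  [[239,-171,-2],[0,0,36],1],
  [[239,-171,-2],[0,0,36],1],
  [[239,-171,-2],[0,0,36],1],
  [[239,-171,-2],[0,0,36],1],
])

```text
time: 5.55
ee_pos: [0.5495, -0.0654, 0.1969]
tcp_rot: [180.0, 0.0, 1.9]
wrist_force: [0.0, -0.6, -2.7]
opening: 0.0234
grasp_force: 50.5
```

Run:
```python
from h import *
o=telemetry.get_obs(); w,d=camera("wrist"); print(o["time"],o["ee_pos"],o["tcp_rot"],o["q"].round(1))
cv2.imwrite("pics/w2.png",w[...,::-1]); np.savez("w2.npz",w=w,d=d,p=o["ee_pos"],r=o["tcp_rot"])
```

```text
5.55 [ 0.54948546 -0.06536022  0.19689627] [1.79996866e+02 3.12619779e-02 1.86270823e+00] [ -6.8   4.7   3.8  89.2  -0.  171.4]
```

View pics/w2.png

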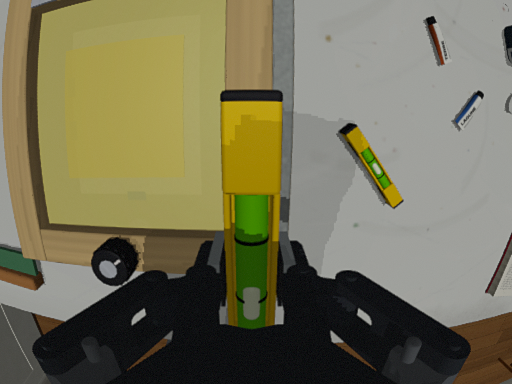

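The held level fills the middle, with the vial at (250,260). The right bar is visible at columns 225–272 in rows 0–85, and the knob cap is at about (109,268). I project these onto the frame's top plane.

Run:
```python
from h import *
s=np.load("w2.npz"); o=dict(ee_pos=s["p"],tcp_rot=s["r"]); w=s["w"].astype(float)
hsv=cv2.cvtColor(s["w"],cv2.COLOR_RGB2HSV)
for v in(10,30,50,70):
    print(v,[tuple(int(t) for t in hsv[v,u]) for u in range(219,280,4)])
L=[];Rr=[]
for v in range(6,84,4):
    row=cv2.GaussianBlur(w,(5,5),0)[v].astype(int)
    # right: red-blue difference falls (wood->grey)
    rb=row[:,0]-row[:,2]; g=np.diff(rb.astype(float)); ur=260+np.argmin(g[260:285])+.5
    h=hsv[v,:,0].astype(float); s_=hsv[v,:,1].astype(float)
    gb=np.diff(row[:,1].astype(float)); ul=215+np.argmax(np.abs(np.diff(row.sum(1).astype(float)))[215:238])+.5
    for u,A in((ul,L),(ur,Rr)):
        z=.068
        for _ in range(3):
            p=onz("wrist",u,v,z,o); z=.063+max(.767-p[0],0)*.045
        A.append(p[:2])
for n,A in(("L",L),("R",Rr)):
    A=np.array(A); k,b=np.polyfit(A[:,0],A[:,1],1); res=A[:,1]-k*A[:,0]-b; ok=abs(res)<.002
    k,b=np.polyfit(A[ok,0],A[ok,1],1); print(n,ok.sum(),"slope",np.degrees(np.arctan(k)),"y at .6",k*.6+b,A[0],A[-1],res.std())
# knob cap: bright grey disk inside black
m=cv2.inRange(hsv,(0,0,110),(180,60,255))[250:290,90:130]
c=max(cv2.findContours(m,0,2)[0],key=cv2.contourArea);(u,v),r=cv2.minEnclosingCircle(c);print("cap",u+90,v+250,r,onz("wrist",u+90,v+250,.111,o))
```

```text
10 [(27, 108, 163), (28, 106, 164), (19, 109, 140), (20, 106, 151), (20, 107, 150), (20, 108, 149), (19, 108, 156), (20, 105, 158), (19, 106, 156), (21, 110, 156), (20, 107, 158), (20, 106, 156), (20, 107, 146), (19, 118, 136), (68, 8, 123), (75, 8, 121)]
30 [(27, 106, 166), (27, 106, 166), (20, 108, 149), (20, 109, 152), (20, 108, 151), (20, 107, 150), (20, 107, 155), (20, 106, 157), (20, 108, 154), (19, 106, 157), (20, 105, 160), (19, 108, 154), (21, 109, 140), (20, 115, 135), (70, 6, 118), (68, 8, 121)]
50 [(28, 104, 165), (28, 103, 166), (20, 107, 152), (19, 108, 153), (20, 106, 151), (20, 107, 150), (20, 108, 156), (20, 107, 157), (20, 106, 154), (19, 105, 158), (20, 107, 160), (19, 108, 144), (19, 111, 145), (19, 117, 126), (60, 6, 122), (60, 6, 121)]
70 [(28, 105, 165), (28, 101, 166), (20, 107, 152), (20, 106, 154), (20, 106, 151), (20, 109, 150), (21, 105, 155), (20, 106, 156), (19, 107, 155), (20, 106, 159), (20, 106, 163), (20, 109, 147), (19, 107, 146), (19, 114, 139), (66, 10, 125), (53, 8, 123)]
L 20 slope 1.4087759657314816 y at .6 -0.040576312644280646 [ 0.71102189 -0.03750796] [ 0.64227616 -0.03944443] 0.00025440132658006504
R 20 slope 0.8867390068331782 y at .6 -0.08014317942585794 [ 0.71222658 -0.07831009] [ 0.64347819 -0.07934384] 0.0002805178538071959
cap 104.0 277.5 18.117769241333008 [0.47390882 0.06704679 0.111     ]
```

Run:
```python
from h import *
plan([.585,-.0606,.110],1.2,pitch=2.6);plan([.585,-.0606,.098],1.2,pitch=2.6)
```

```text
shift mm [35.6 -3.6 87.1] turn [ 0.02 -2.58  0.66]
shift mm [35.6 -3.6 99.1] turn [ 0.02 -2.58  0.66]
```

play_rows([
  [[10,-1,20],[0,-0.8,0.2],1],
  [[20,-2,40],[0,-1.6,0.4],1],
  [[30,-3,60],[0,-2.6,0.7],1],
  [[36,-4,75],[0,-2.6,0.7],1],
  [[36,-4,87],[0,-2.6,0.7],1],
  [[36,-4,91],[0,-2.6,0.7],1],
  [[36,-4,94],[0,-2.6,0.7],1],
  [[36,-4,96],[0,-2.6,0.7],1],
  [[36,-4,98],[0,-2.6,0.7],1],
  [[36,-4,98],[0,-2.6,0.7],1],
  [[36,-4,98],[0,-2.6,0.7],1],
])

```text
time: 6.7
ee_pos: [0.5857, -0.0593, 0.0997]
tcp_rot: [180.0, 2.6, 1.2]
wrist_force: [0.1, -0.5, -1.7]
opening: 0.0232
grasp_force: 50.5
```

Run:
```python
from h import *
o=telemetry.get_obs(); b,_=camera("side"); print(o["wrist_force"],o["ee_pos"],o["torque"])
cv2.imwrite("pics/s2.png",cv2.resize(b[150:270,170:350,::-1],(720,480),interpolation=cv2.INTER_CUBIC))
```

```text
[ 0.11722703 -0.46116296 -1.66790188] [ 0.58573847 -0.05925154  0.09973168] [-0.02029956 -0.07869999  0.04958965]
```

View pics/s2.png

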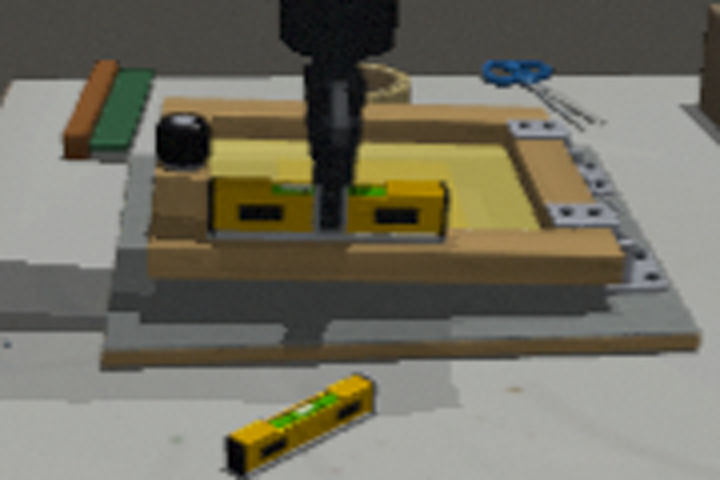

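The side crop shows the level lying along the right bar at (330,210), parallel to its top and nearly touching. I lower 2 mm, release and rise.

play_rows([
  [[0,0,1],[0,0,0],1],
  [[0,1,2],[0,0,0],1],
  [[0,1,2],[0,0,0],1],
  [[0,1,2],[0,0,0],0.8],
  [[0,1,2],[0,0,0],0.6],
  [[0,1,2],[0,0,0],0.3],
  [[0,1,2],[0,0,0],0.2],
  [[0,1,2],[0,0,0],0.2],
  [[0,1,2],[0,0,0],0.2],
  [[0,1,-10],[0,0,0],0.2],
  [[0,1,-40],[0,0,0],0],
  [[0,1,-80],[0,0,0],0],
  [[0,1,-110],[0,0,0],0],
  [[0,1,-130],[0,0,0],0],
  [[0,1,-130],[0,0,0],0],
])

```text
time: 8.25
ee_pos: [0.5926, -0.0602, 0.2335]
tcp_rot: [179.9, 2.3, 1.2]
wrist_force: [-0.6, 0.5, 0.4]
opening: 0.0853
grasp_force: 0.0
```

Run:
```python
from h import *
o=telemetry.get_obs(); w,d=camera("wrist"); print(o["time"],o["ee_pos"],o["tcp_rot"],o["opening"],o["q"].round(1))
cv2.imwrite("pics/w3.png",w[...,::-1]); np.savez("w3.npz",w=w,d=d,p=o["ee_pos"],r=o["tcp_rot"])
```

```text
8.25 [ 0.59259838 -0.06015083  0.23345484] [179.94080928   2.26975968   1.21741909] 0.08530697325373976 [ -5.6  13.4  17.6  96.5  -0.3 173.1]
```

View pics/w3.png

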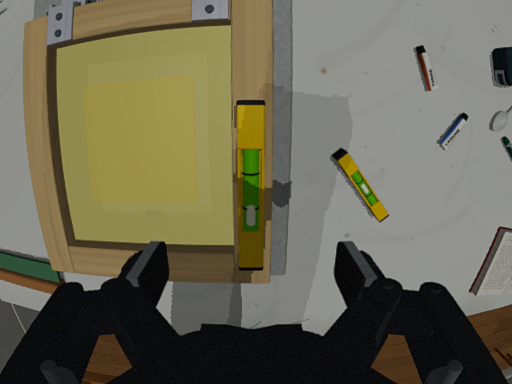

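The level lies free on the right bar at (250,185), its bubble at the front end (251,212) as expected. Next, the knob.

Run:
```python
from h import *
s=np.load("w2.npz"); o=dict(ee_pos=s["p"],tcp_rot=s["r"])
g=s["w"][230:300,85:140].max(2); m=(g<75).astype(np.uint8); c=max(cv2.findContours(m,0,2)[0],key=cv2.contourArea)
print(np.array(cv2.boundingRect(c))+[85,230,0,0], onz("wrist",109,268,.111,o))
a=np.load("s0.npz")["a"]; print(onz("top",378/1.5625,381/1.5625,.111))
plan([.53,.02,.21],100)
```

```text
[ 91 237  48  49] [0.48515401 0.05944462 0.111     ]
[0.48438011 0.05949729 0.111     ]
shift mm [-59.5 -81.4  23.8] turn [ -2.05   1.82 -98.76]
```

play_rows([
  [[-20,-28,8],[-0.7,0.6,-8],0],
  [[-40,-55,16],[-1.4,1.2,-16],0],
  [[-60,-81,24],[-2,1.8,-24],0],
  [[-60,-81,24],[-2,1.8,-32],0],
  [[-60,-81,24],[-2,1.8,-40],0],
  [[-60,-81,24],[-2,1.8,-48],0],
  [[-60,-81,24],[-2,1.8,-56],0],
  [[-60,-81,24],[-2,1.8,-64],0],
  [[-60,-81,24],[-2,1.8,-72],0],
  [[-60,-81,24],[-2,1.8,-80],0],
  [[-60,-81,24],[-2,1.8,-88],0],
  [[-60,-81,24],[-2,1.8,-96],0],
  [[-60,-81,24],[-2,1.8,-99],0],
  [[-60,-81,24],[-2,1.8,-99],0],
])

```text
time: 9.7
ee_pos: [0.5284, 0.0195, 0.207]
tcp_rot: [-179.7, -0.1, 100.3]
wrist_force: [-0.0, -0.3, 0.5]
opening: 0.0852
grasp_force: 0.0
```

Run:
```python
from h import *
o=telemetry.get_obs(); print(o["ee_pos"],o["tcp_rot"],o["q"].round(1))
plan([.485,.0605,.2],188)
```

```text
[0.52835627 0.01954845 0.20695425] [-1.79689649e+02 -9.22507789e-02  1.00263510e+02] [ 2.1  1.7  1.8 90.5  0.  81.8]
shift mm [ 48.  -35.3   7.2] turn [ -0.18  -0.31 -87.74]
```

play_rows([
  [[24,-18,4],[0,0,-8],0],
  [[48,-35,7],[0,0,-16],0],
  [[48,-35,7],[0,0,-24],0],
  [[48,-35,7],[0,0,-32],0],
  [[48,-35,7],[0,0,-40],0],
  [[48,-35,7],[0,0,-48],0],
  [[48,-35,7],[0,0,-56],0],
  [[48,-35,7],[0,0,-64],0],
  [[48,-35,7],[0,0,-72],0],
  [[48,-35,7],[0,0,-80],0],
  [[48,-35,7],[0,0,-88],0],
  [[48,-35,7],[0,0,-88],0],
  [[48,-35,7],[0,0,-88],0],
])

```text
time: 11.0
ee_pos: [0.4856, 0.0606, 0.2007]
tcp_rot: [179.9, -0.3, -172.1]
wrist_force: [0.1, -0.3, -0.5]
opening: 0.0853
grasp_force: 0.0
```

Run:
```python
from h import *
o=telemetry.get_obs(); w,d=camera("wrist"); print(o["time"],o["ee_pos"],o["tcp_rot"],o["q"].round(1))
cv2.imwrite("pics/w4.png",w[...,::-1]); np.savez("w4.npz",w=w,d=d,p=o["ee_pos"],r=o["tcp_rot"])
```

```text
11.0 [0.48561091 0.06062143 0.20071289] [ 179.93026828   -0.26104734 -172.06147548] [ 7.1 -3.8 -4.3 89.8  0.1 -0.9]
```

View pics/w4.png

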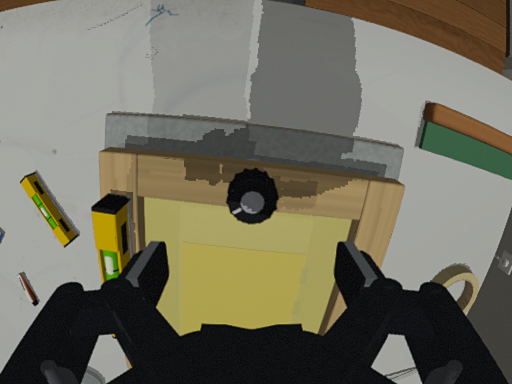

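The wrist view shows the knob cap centred near (252,202), with the level at left (110,245).

Run:
```python
from h import *
s=np.load("w4.npz"); o=dict(ee_pos=s["p"],tcp_rot=s["r"])
p=onz("wrist",252,203,.111,o); print(p)
plan([p[0],p[1],.103],188)
```

```text
[0.48456292 0.06126508 0.111     ]
shift mm [ 0.6  0.7 97.8] turn [ 0.07 -0.25 -0.03]
```

play_rows([
  [[1,1,30],[0,0,0],0],
  [[1,1,60],[0,0,0],0],
  [[1,1,80],[0,0,0],0],
  [[1,1,92],[0,0,0],0],
  [[1,1,97],[0,0,0],0],
  [[1,1,97],[0,0,0],0],
  [[1,1,97],[0,0,0],1],
  [[1,1,97],[0,0,0],1],
  [[1,1,97],[0,0,0],1],
  [[1,1,97],[0,0,0],1],
  [[1,1,97],[0,0,0],1],
  [[1,1,97],[0,0,0],1],
], grip_force=60)

```text
time: 12.25
ee_pos: [0.4846, 0.0614, 0.1044]
tcp_rot: [179.9, -0.2, -171.8]
wrist_force: [1.5, -3.7, 1.2]
opening: 0.0372
grasp_force: 59.8
```

play_rows([
  [[0,0,4],[0,0,0],1],
  [[0,0,8],[0,0,0],1],
  [[0,0,12],[0,0,0],1],
  [[0,0,14],[0,0,0],1],
  [[0,0,15],[0,0,0],1],
  [[0,0,15],[0,0,0],1],
])

```text
time: 12.85
ee_pos: [0.4829, 0.0613, 0.0886]
tcp_rot: [179.9, -0.4, -171.8]
wrist_force: [-8.5, -3.8, 6.7]
opening: 0.0375
grasp_force: 60.5
```

play_rows([
  [[1,0,1],[0,0,0],1],
  [[1,0,2],[0,0,0],1],
  [[1,0,2],[0,0,0],1],
  [[1,0,2],[0,0,0],1],
])

```text
time: 13.25
ee_pos: [0.4829, 0.0613, 0.088]
tcp_rot: [179.9, -0.2, -171.8]
wrist_force: [-8.2, -3.3, 12.7]
opening: 0.0373
grasp_force: 61.4
```

play_rows([
  [[1,0,1],[0,0,0],1],
  [[2,0,1.5],[0,0,0],1],
  [[2,0,1.5],[0,0,0],1],
  [[2,0,1.5],[0,0,0],1],
  [[2,0,1.5],[0,0,0],1],
  [[2,0,1.5],[0,0,0],1],
  [[2,0,1.5],[0,0,0],1],
  [[2,0,1.5],[0,0,0],1],
  [[2,0,1.5],[0,0,0],1],
  [[2,0,1.5],[0,0,0],1],
  [[2,0,1.5],[0,0,0],1],
  [[2,0,1.5],[0,0,0],1],
  [[2,0,1.5],[0,0,0],1],
  [[2,0,1.5],[0,0,0],1],
  [[2,0,1.5],[0,0,0],1],
  [[2,0,1.5],[0,0,0],1],
  [[2,0,1.5],[0,0,0],1],
  [[2,0,1.5],[0,0,0],1],
])

```text
time: 15.05
ee_pos: [0.4827, 0.0612, 0.0878]
tcp_rot: [179.9, 0.0, -171.8]
wrist_force: [-2.6, -2.9, 17.7]
opening: 0.0372
grasp_force: 61.7
```

Run:
```python
from h import *
o=telemetry.get_obs(); w,_=camera("wrist"); a,_=camera("top"); b,_=camera("side"); print(o["time"],o["wrist_force"])
np.savez("p1.npz",w=w,a=a,b=b)
im=np.zeros((600,800,3),np.uint8)
im[:384,:512]=w[...,::-1]
c=cv2.resize(b[170:230,200:300,::-1],(400,216),interpolation=cv2.INTER_CUBIC); im[384:600,:400]=c[:216]
c=cv2.resize(a[150:260,230:310,::-1],(288,396),interpolation=cv2.INTER_CUBIC); im[:396,512:800]=c
cv2.imwrite("pics/p1.png",im)
```

```text
15.05 [-2.63525709 -2.86093314 17.66307977]
```

View pics/p1.png

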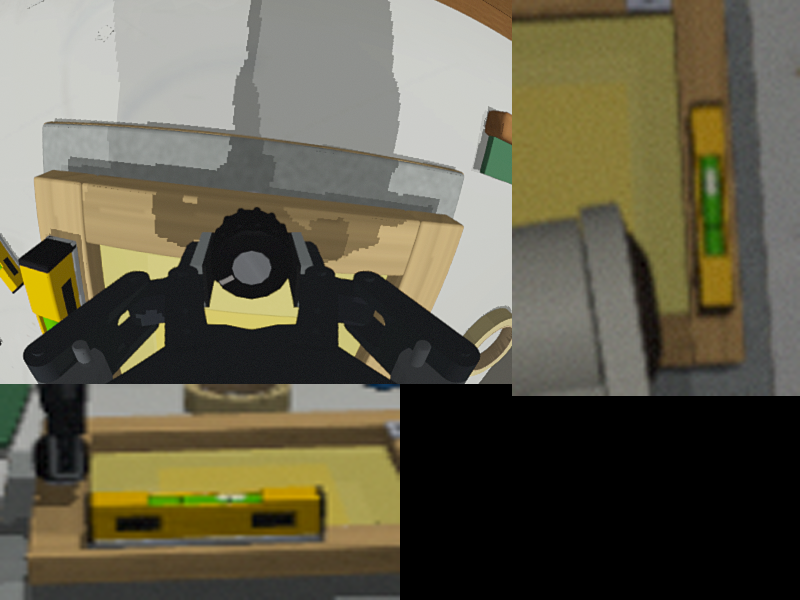

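The pressed view: in the top inset the bubble is at (712,180) with the vial centred near (713,205), so the bubble stands towards the back, and the view is clear. I now measure it.

```bash
cat > bub.py <<'E'
from h import *
def prof(img,name,z,P0,P1,hw,acc=None):
    # sample world line P0->P1 at 1 mm
    n=int(np.linalg.norm(P1-P0)*1000)+1; c=calibration(name); f,cx,cy=K(c)
    pts=P0+np.linspace(0,1,n)[:,None]*(P1-P0)
    q,_=cv2.projectPoints(pts,np.array(c["rvec"],float),np.array(c["tvec"],float),np.array([[f,0,cx],[0,f,cy],[0,0,1.]]),None)
    q=q[:,0].astype(np.float32); return cv2.remap(img.astype(np.float32),q[None,:,0],q[None,:,1],cv2.INTER_CUBIC)[0]
def level(a):
    "signed bubble place from top image, mm toward back(+x)"
    x0,y0,x1,y1=275,170,300,242
    hsv=cv2.cvtColor(a,cv2.COLOR_RGB2HSV); 
    g=cv2.inRange(hsv,(36,100,40),(75,255,255))[y0:y1,x0:x1]
    ys,xs=np.nonzero(g); 
    k,b=np.polyfit(ys,xs,1)           # vial axis, col = k*row+b
    rows=np.arange(0,y1-y0,.25); cols=k*rows+b+x0
    A=a.astype(np.float32); S=sum(cv2.remap(A,(cols+d).astype(np.float32)[None],(rows+y0).astype(np.float32)[None],cv2.INTER_LINEAR)[0] for d in(-.5,0,.5))/3
    green=S[:,1]-S[:,0]; blue=S[:,2]; lo,hi=ys.min(),ys.max()
    return rows+y0,S,(lo+y0,hi+y0),(k,b)
E
python3 - <<'E'
from bub import *
a=np.load("p1.npz")["a"]
for i in range(6): a=a  
r,S,e,kb=level(a); print(e,kb)
for i in range(0,len(r),4): print(r[i],S[i].round().astype(int))
E
```

```text
(np.int64(193), np.int64(220)) (np.float64(0.060727800013904355), np.float64(7.811400677346633))
170.0 [113  87  55]
171.0 [111  87  51]
172.0 [115  91  57]
173.0 [111  87  53]
174.0 [112  89  55]
175.0 [114  88  54]
176.0 [108  86  52]
177.0 [93 73 46]
178.0 [68 55 33]
179.0 [82 64 19]
180.0 [123  93  14]
181.0 [145 111  16]
182.0 [149 114  22]
183.0 [147 113  19]
184.0 [148 113  20]
185.0 [147 112  21]
186.0 [149 115  25]
187.0 [149 113  22]
188.0 [148 114  20]
189.0 [146 112  19]
190.0 [149 113  20]
191.0 [145 114  23]
192.0 [126 106  20]
193.0 [ 83 100  13]
194.0 [ 50 105  12]
195.0 [ 44 105  15]
196.0 [ 70 115  48]
197.0 [106 128  88]
198.0 [128 137 112]
199.0 [136 140 117]
200.0 [129 135 116]
201.0 [132 134 118]
202.0 [131 137 116]
203.0 [116 131  98]
204.0 [ 78 117  56]
205.0 [ 53 112  24]
206.0 [ 44 108  10]
207.0 [ 43 108  10]
208.0 [ 46 109  14]
209.0 [ 46 109  14]
210.0 [ 43 106  14]
211.0 [ 39 100   8]
212.0 [33 80 12]
213.0 [34 83 11]
214.0 [ 42 102  14]
215.0 [ 42 108   9]
216.0 [ 44 107  10]
217.0 [ 43 109  13]
218.0 [ 43 107  11]
219.0 [ 49 110  17]
220.0 [69 99 16]
221.0 [112 100  12]
222.0 [145 117  22]
223.0 [154 121  29]
224.0 [147 115  21]
225.0 [150 116  24]
226.0 [146 112  18]
227.0 [152 118  26]
228.0 [149 115  22]
229.0 [147 115  22]
230.0 [148 116  22]
231.0 [146 114  20]
232.0 [149 116  22]
233.0 [141 108  17]
234.0 [105  81  18]
235.0 [46 35 13]
236.0 [30 24 16]
237.0 [53 40 27]
238.0 [84 67 41]
239.0 [102  80  50]
240.0 [104  82  50]
241.0 [107  87  55]
```

Bubble centre is at row 200.1, vial centre 206.5, front line 212.4, at 0.363 px/mm. So the bubble stands about 17.6 mm towards the back, which needs about 160° clockwise. I turn half first, lifting with the rising front.

play_rows([
  [[0,0,-0.2],[0,0,8],1],
  [[0,0,-0.4],[0,0,16],1],
  [[0,0,-0.6],[0,0,24],1],
  [[0,0,-0.8],[0,0,32],1],
  [[0,0,-0.9],[0,0,40],1],
  [[0,0,-1.1],[0,0,48],1],
  [[0,0,-1.3],[0,0,56],1],
  [[0,0,-1.5],[0,0,64],1],
  [[0,0,-1.6],[0,0,72],1],
  [[0,0,-1.8],[0,0,80],1],
  [[0,0,-1.8],[0,0,80],1],
  [[0,0,-1.8],[0,0,80],1],
])

```text
time: 16.4
ee_pos: [0.4819, 0.0599, 0.0893]
tcp_rot: [-179.9, 0.1, 108.2]
wrist_force: [-5.6, -10.3, 20.4]
opening: 0.037
grasp_force: 62.0
```

play_rows([
  [[-1.6,-1.6,-0.2],[0,0,8],1],
  [[-1.6,-1.6,-0.4],[0,0,16],1],
  [[-1.6,-1.6,-0.6],[0,0,24],1],
  [[-1.6,-1.6,-0.8],[0,0,32],1],
  [[-1.6,-1.6,-0.9],[0,0,40],1],
  [[-1.6,-1.6,-1.1],[0,0,48],1],
  [[-1.6,-1.6,-1.3],[0,0,56],1],
  [[-1.6,-1.6,-1.5],[0,0,64],1],
  [[-1.6,-1.6,-1.6],[0,0,72],1],
  [[-1.6,-1.6,-1.8],[0,0,80],1],
  [[-1.6,-1.6,-1.8],[0,0,80],1],
  [[-1.6,-1.6,-1.8],[0,0,80],1],
])

```text
time: 17.6
ee_pos: [0.4802, 0.0603, 0.091]
tcp_rot: [-179.7, 0.1, 28.3]
wrist_force: [-8.6, 4.6, 19.3]
opening: 0.0372
grasp_force: 61.9
```

play_rows([
  [[0,0,0],[0,0,0],1],
  [[0,0,0],[0,0,0],1],
  [[0,0,0],[0,0,0],1],
  [[0,0,0],[0,0,0],1],
  [[0,0,0],[0,0,0],1],
  [[0,0,0],[0,0,0],1],
  [[0,0,0],[0,0,0],1],
  [[0,0,0],[0,0,0],1],
  [[0,0,0],[0,0,0],1],
  [[0,0,0],[0,0,0],1],
  [[0,0,0],[0,0,0],1],
  [[0,0,0],[0,0,0],1],
  [[0,0,0],[0,0,0],1],
  [[0,0,0],[0,0,0],1],
  [[0,0,0],[0,0,0],1],
  [[0,0,0],[0,0,0],1],
  [[0,0,0],[0,0,0],1],
  [[0,0,0],[0,0,0],1],
  [[0,0,0],[0,0,0],1],
  [[0,0,0],[0,0,0],1],
])

```text
time: 19.6
ee_pos: [0.4802, 0.0603, 0.091]
tcp_rot: [-179.7, 0.1, 28.3]
wrist_force: [-7.3, 4.6, 20.8]
opening: 0.0375
grasp_force: 61.9
```

```bash
cat > m.py <<'E'
from bub import *
def edge(r,y,th,lo,hi,rise):
    for i in range(len(r)-1):
        if lo<=r[i]<=hi and ((y[i]<th<=y[i+1]) if rise else (y[i]>th>=y[i+1])): return r[i]+.25*(th-y[i])/(y[i+1]-y[i])
import sys
print({k:np.round(telemetry.get_obs()[k],3) for k in("time","ee_pos","tcp_rot","wrist_force","q")})
a=np.mean([camera("top")[0].astype(float) for _ in range(4)],0).astype(np.uint8); w=camera("wrist")[0]; b=camera("side")[0]
np.savez(sys.argv[1],a=a,w=w,b=b)
r,S,e,kb=level(a); lo,hi=e; bl=S[:,2]; rd=S[:,0]
t=edge(r,rd,85,lo-6,lo+6,False); u=edge(r,rd,85,hi-4,hi+6,True)
b0=edge(r,bl,66,lo,hi,True); b1=edge(r,bl,66,lo,hi,False)
print("vial",t,u,"bubble",b0,b1,"offset back mm",((t+u)/2-(b0+b1)/2)/.363)
print([int(x) for x in S[(r>=lo-1)&(r<=hi+1)][::4,1]])
E
python3 m.py m1.npz
```

```text
{'time': np.float64(19.6), 'ee_pos': array([0.48 , 0.06 , 0.091]), 'tcp_rot': array([-1.79749e+02,  5.20000e-02,  2.82840e+01]), 'wrist_force': array([-7.34 ,  4.628, 20.812]), 'q': array([  7.033,  -3.989, -16.57 ,  77.559,   0.215, 158.749])}
vial 192.53420089557767 220.00780031178147 bubble 202.26457449421287 209.40134531259537 offset back mm 1.206723692218873
[99, 94, 101, 106, 105, 108, 107, 102, 83, 86, 111, 130, 138, 139, 139, 137, 135, 124, 108, 90, 73, 83, 101, 106, 106, 105, 108, 109, 101, 104]
```

The bubble is within the lines, about 1.2 mm back of centre. I trim 10° more, ease the side load and check again.

play_rows([
  [[-0.5,-0.8,0],[0,0,5],1],
  [[-0.9,-1.6,0],[0,0,10],1],
  [[-0.9,-1.6,0],[0,0,10],1],
  [[-0.9,-1.6,0],[0,0,10],1],
  [[-0.9,-1.6,0],[0,0,10],1],
  [[-0.9,-1.6,0],[0,0,10],1],
  [[-0.9,-1.6,0],[0,0,10],1],
  [[-0.9,-1.6,0],[0,0,10],1],
  [[-0.9,-1.6,0],[0,0,10],1],
  [[-0.9,-1.6,0],[0,0,10],1],
  [[-0.9,-1.6,0],[0,0,10],1],
  [[-0.9,-1.6,0],[0,0,10],1],
  [[-0.9,-1.6,0],[0,0,10],1],
  [[-0.9,-1.6,0],[0,0,10],1],
  [[-0.9,-1.6,0],[0,0,10],1],
  [[-0.9,-1.6,0],[0,0,10],1],
  [[-0.9,-1.6,0],[0,0,10],1],
  [[-0.9,-1.6,0],[0,0,10],1],
  [[-0.9,-1.6,0],[0,0,10],1],
  [[-0.9,-1.6,0],[0,0,10],1],
])

```text
time: 21.9
ee_pos: [0.48, 0.0606, 0.0913]
tcp_rot: [-179.9, -0.0, 18.2]
wrist_force: [-1.7, 0.3, 17.3]
opening: 0.0373
grasp_force: 61.7
```

```bash
python3 m.py m2.npz
python3 - <<'E'
from h import *
s=np.load("m2.npz"); im=np.zeros((600,800,3),np.uint8); a=s["a"];b=s["b"]
im[:,:400]=cv2.resize(a[110:290:,190:310,::-1],(400,600),interpolation=cv2.INTER_CUBIC)
im[:300,400:]=cv2.resize(b[160:235,190:290,::-1],(400,300),interpolation=cv2.INTER_CUBIC)
im[300:,400:]=cv2.resize(b[...,::-1],(400,300))
cv2.imwrite("pics/m2.png",im)
E
```

```text
{'time': np.float64(21.9), 'ee_pos': array([0.48 , 0.061, 0.091]), 'tcp_rot': array([-1.79886e+02, -3.30000e-02,  1.82470e+01]), 'wrist_force': array([-1.664,  0.347, 17.334]), 'q': array([ 7.13400e+00, -4.17300e+00, -1.67130e+01,  7.74500e+01,
        1.18000e-01,  1.68887e+02])}
vial 192.50061349692987 219.91133844852448 bubble 202.6319217979908 210.18088234961033 offset back mm -0.5521380194859226
[99, 92, 102, 105, 106, 105, 107, 100, 82, 82, 108, 125, 136, 138, 139, 137, 138, 131, 118, 93, 72, 83, 103, 104, 104, 105, 108, 107, 104, 106]
```

View pics/m2.png

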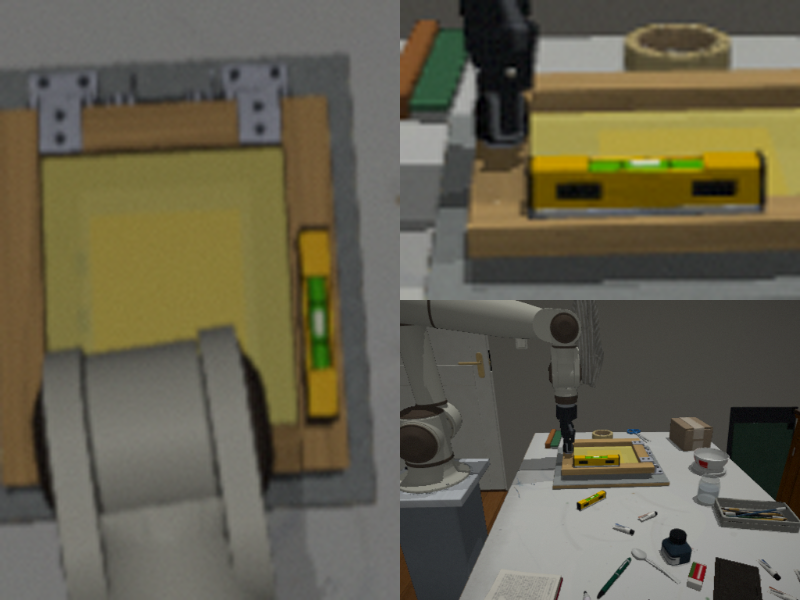

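The bubble is centred between the lines, at (319,322) in the top inset and (645,164) in the side inset. The level is flat on the right bar, the knob is gripped at 62 N and pressed down with 17 N, and everything else is where it was. I hand in.

```bash
python3 -c "
from workcell import workorder; print(workorder.job_done())"
```

```text
the job is handed in; nothing more can be done
None
```

I handed in the job at about 22 s: the 160 mm level lies free along the right side bar, and its bubble is centred to within about 1 mm (±4 mm allowed). The knob is still gripped and pressed down with about 17 N, and the other things on the table were left undisturbed.

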